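# Hook a tongued cover into a housing's groove and lower it until it locks

### The arm

A 6-joint arm with a two-finger parallel gripper is mounted at the origin on a cart in front of the work surface, level with it; the furniture and walls round the work are solid. World frame = base frame: x ahead of the robot, y to its left, z up, the work surface at z = 0. Lengths are in mm, angles in rad, forces in N, time in s.
With the tool pointing down it reaches from about 250 to 775 mm from the base axis. Payload 8.9 kg.
Tool frame: the origin (TCP) lies midway between the tips of the shut fingers; the grasp point (between the pads) lies 19 mm behind it; z points along the fingers, y is the line along which they close (so a half turn about z gives the same grasp; the last joint's range is limited). The gripper opens to 85 mm and grips with 20 to 120 N. Pads are 22 mm wide; open, the fingers measure 114 mm over their backs; the gripper's body (76 mm by 85 mm) begins 54 mm behind the grasp point. The pads swing forward as they close: fully open they stand 13 mm farther back than shut.
Start: joints at [1.008, 0.291, -0.153, 1.127, 0, 1.431], TCP at [215.888, 478.556, 231.305] pointing down, gripper open.
Joint ranges: [-2.52, 2.52], [-0.91, 1.74], [-1.3, 1.37], [-1.96, 2.02], [-1.52, 1.47], [-3.14, 3.14]. Speed limits (rad/s): [2.22, 2.22, 2.79, 3.14, 3.14, 3.14].

### API

Orientations are given as a unit quaternion [x, y, z, w].
In Python, from rig import arm gives the robot as it stands.
- The arm moves only by the tool step_arm, never from a script. Its argument "series" is a list of rows, each a list of 7 numbers: the shift along the tool's x, y, z in units of 2.5 cm (1.0 is 2.5 cm), then the turn, a rotation vector about the tool's x, y, z in units of 6 degrees (1.0 is 6 degrees), then the closure, from 0 (fully open) to 1 (shut). In form: [[dx, dy, dz, ax, ay, az, fingers], ...]. A call has 1 to 8 rows; each row shifts and turns the commanded pose from where the row before left it, along the tool's axes as they then stand; what a row does not reach is not made up. A row lasts 1/8 s, in which the tool goes at most 62.5 mm and 10.7 degrees, less where a joint would pass 70% of its speed; a pose out of reach is approached as far as the arm can. A call with a number of a shift or a turn outside -1 to 1 is refused whole. A call with a gripper value outside its range is refused whole. The fingers move at their own pace and stop on an object; the grip force is fixed at half the most. Time passes only in rows, so rows that do not move let the fingers close. It gives the time, the measured TCP pose, the force, the opening and the grip force at its end, in the units of the state.
- arm.read_state(): the state, without advancing time (a new reading comes with each control period).
- arm.capture(name): name is "side" or "top" or "wrist"; returns the picture (480x640x3 uint8, blue, green, red); there is no depth.
- arm.camera_model(name): a dict with "fovy" (degrees; the focal length in pixels is half the picture's height over the tangent of half this angle, whatever the lens; pixels are square), "cx", "cy" (the principal point, pixels), "D" ([k1, k2, p1, p2, k3] as OpenCV has them; the pictures are not rectified), "extrinsics" (4x4, takes a point from camera to world coordinates); the wrist camera has in their place "tool_from_camera" (4x4, takes a point from camera to tool coordinates, whose origin is the TCP and whose axes are the flange's). Camera axes: x right, y up, looking along -z (the intrinsics and any distortion apply to the point x, -y, -z); pixel columns grow to the right and rows downward; lengths in mm; the calibration is good to about 2 mm. A picture is of the moment at which its call begins: read the wrist's pose just before it. camera_model takes no time and is no camera call.
- arm.finish_job(): hands the job in; it is judged then, once.
The state is a dict: "time_s": time; "joint_pos": joint angles; "joint_velocities": joint speeds; "joint_efforts": joint torques, N m; "ee_pos": TCP position; "eef_rot": TCP orientation; "wrist_force": force on the tool from outside, world axes, zero at the start; "wrist_torque": the same for the moment, N m; "width": finger opening in mm; "gripper_force": force on a finger pad.
Only numpy, scipy, OpenCV 4.12 (cv2) and the standard library are available. Lean on these libraries where they do the work, as an engineer would, in place of code of your own. Each camera call takes 0.05 s, during which the arm holds its last target. There are 200 camera calls.

### The job

Fit the blue tongued cover to the grey terminal housing: with its tail raised, angle the tongue into the groove under the housing's lip and push it gently home (5 to 10 N is plenty), then lower the tail until the cover lies flat and the orange spring catch has snapped over it. Never force the cover against the housing, and leave the other things on the bench where they are.

Things in the scene. Friction and masses are not known exactly. Their poses are not given: they have to be found in the camera images.
- housing: Terminal housing: aluminium plate 276x160x8 mm fixed to the bench, carrying a grey open frame. Origin: centre of the plate's underside; x points from the orange catch to the groove, y along the groove, z up. The frame (groove, walls, catch together) sits on slotted bolts: it stands up to 15 mm off nominal along x, either way; readings do not show this, feel for it. Allowed forces never shift it.
- groove_nominal (a point): Nominal foot of the groove's back wall, at housing (84, 0, 36) mm, axes as the housing's; the real one is up to 15 mm off along x. In front of it a flat sill at this height runs 49 mm towards the catch. A lip overhangs the sill's last 10 mm; the gap under it is 9 mm high at its mouth, 6.5 mm at the back; the lip's top is 20 mm above the sill.
- tail_nominal (a point): Nominal middle of the tail wall's inner face, at housing (-84, 0, 36) mm, axes as the housing's; really up to 15 mm off along x, with the groove. The wall is 42 mm high; cover play between it and the groove's back: 2 mm. The cover rests on ledges at 36 mm height, between side cheeks at y = +-64.5 mm whose tops are at 42 mm.
- catch (a joint): Orange spring catch over the tail wall, 36 mm wide at y = 0; 0 = sprung out (rest), grows to 0.008 m as it is pushed outward (-x). At rest it overhangs the wall's inner face by 5.5 mm, underside 47.5 mm and bevelled top 63 mm above the bench. The tail edge snaps down past it with roughly 4 to 10 N. With the tongue home, a cover tilt of 11 to 17 degrees, tail up, clears lip and catch.
- cover: Loose cover: blue board 151x120x10 mm with an aluminium tongue 15 mm long, 116 mm wide, 5 mm thick along one edge, flush with the underside; 166 mm long in all, 0.2 to 0.4 kg. Origin: centre of the underside of the whole length; x points to the tongue (tip +83 mm, tail edge -83 mm), y along the tongue, z out of its top. Starts flat on the bench.
- tongue_tip (a point): Middle of the lower edge of the tongue's tip, on the cover at (+83, 0, 0) mm; axes as the cover's.
- cover_tail (a point): Middle of the lower edge of the cover's tail, on the cover at (-83, 0, 0) mm; axes as the cover's.
- grip_block (a point): Grasp point on the black grip block on top of the cover: the block is 22 mm thick along the cover's x, 60 mm long along its y, stands from 10 to 42 mm above the cover's underside, centred at x = -30 mm; this point lies at its centre, 34 mm above the underside. Axes as the cover's.
- parts_case: Room: closed black parts case, about 150 x 210 x 50 mm, fixed on the bench between robot and housing; origin: about the centre of its underside. Also fixed: an upright panel, 1 m tall, along the bench's back left edge; it blocks all with x + y > 0.84 m for x over 0.55 m (world), so come to the housing from the front, not sweeping along the panel.
- oil: Bystander: pale green oil bottle with a green spout, 38 mm across, 89 mm tall, standing; origin at the centre of its underside.
- driver: Bystander: red and black screwdriver, 185 mm long, lying; origin under its middle.
- nut: Bystander: white plastic union nut, 51 x 55 x 36 mm; origin at the centre of its underside.

How it is judged:
By the outcome, as a careful person would: the job done as asked, in the order asked, and still so for the second after the job is handed in, with the robot touching nothing.
It also fails if it takes over 58 s, if anything falls off the work surface, if the arm or the gripper's body presses on something with over 40 N, if the wrist force passes 120 N, or if a joint passes its speed limit or range.

## Working session

There is one attempt and no reset: what is moved stays moved. The work goes in short steps, Python scripts to look and compute and a tool call to move; the robot and the scene stay as the last step left them, time stands still between calls to the robot, and variables do not carry over. Pictures are saved under pics/ and viewed, at most 10 in all, crops included, and the job is handed in when it is done.

Besides the shell and the picture viewer there is one more tool, called after ">>>" by a JSON object that holds its "method" and its "body", one argument or row to a line. step_arm: Moves the arm, as the interface text tells. Its arguments: {"type":"object","properties":{"series":{"type":"array"}},"required":["series"]}

```bash
mkdir -p pics; ls; python3 - <<'E'
from rig import arm
import cv2
s=arm.read_state();print({k:s[k] for k in('time_s','ee_pos','eef_rot','width','wrist_force')})
for n in('top','side'):
    cv2.imwrite(f'pics/{n}0.png',arm.capture(n)); m=arm.camera_model(n);print(n,m)
print(arm.camera_model('wrist'))
E
```

```text
pics
{'time_s': 0.0, 'ee_pos': array([215.66863482, 478.19661664, 230.72833041]), 'eef_rot': array([ 2.10311296e-01,  9.77634259e-01, -6.04952001e-04, -2.17935676e-04]), 'width': 85.68583015812813, 'wrist_force': array([-0.08726381,  0.36104207,  0.67382104])}
top {'fovy': 54.44512339512924, 'cx': 322.25950634635586, 'cy': 239.7496490312413, 'D': array([-0.1073725,  0.       ,  0.       ,  0.       ,  0.       ]), 'extrinsics': array([[-1.70568265e-02,  9.92654203e-01, -1.19777705e-01,
         4.15641318e+02],
       [-9.99819810e-01, -1.79316162e-02, -6.22938281e-03,
        -1.79775707e+02],
       [-8.33143085e-03,  1.19649868e-01,  9.92781193e-01,
         1.02617879e+03],
       [ 0.00000000e+00,  0.00000000e+00,  0.00000000e+00,
         1.00000000e+00]])}
side {'fovy': 44.76940286860429, 'cx': 312.38971197727597, 'cy': 232.86278231614273, 'D': array([-0.05831503,  0.        ,  0.        ,  0.        ,  0.        ]), 'extrinsics': array([[-2.82355928e-01,  7.13748939e-01, -6.40966131e-01,
        -1.41035335e+02],
       [-9.59117439e-01, -1.96660504e-01,  2.03515072e-01,
         2.98954126e+01],
       [ 1.92059443e-02,  6.72225481e-01,  7.40097314e-01,
         8.71163226e+02],
       [ 0.00000000e+00,  0.00000000e+00,  0.00000000e+00,
         1.00000000e+00]])}
{'fovy': 62.08603740985982, 'cx': 320.8351348179667, 'cy': 237.00641157574714, 'D': array([-0.00710774,  0.        ,  0.        ,  0.        ,  0.        ]), 'tool_from_camera': array([[ 4.13215978e-04,  9.58039848e-01,  2.86634748e-01,
         7.42142452e+01],
       [ 9.99999908e-01, -4.29573679e-04, -5.81659469e-06,
         4.80991419e-01],
       [ 1.17558214e-04,  2.86634724e-01, -9.58039937e-01,
        -1.43432887e+02],
       [ 0.00000000e+00,  0.00000000e+00,  0.00000000e+00,
         1.00000000e+00]])}
```

View pics/top0.png

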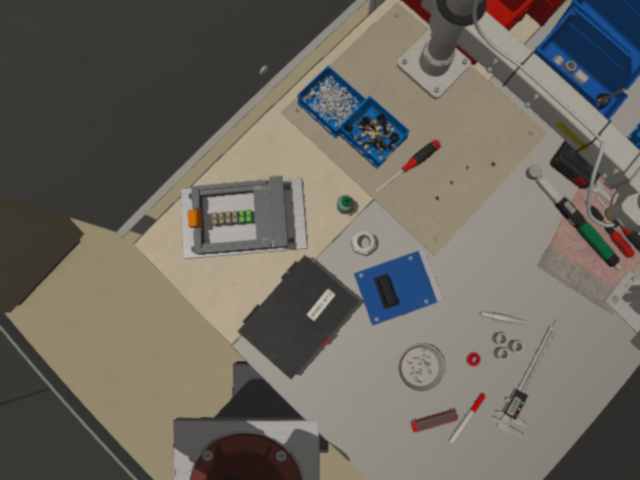

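View pics/side0.png

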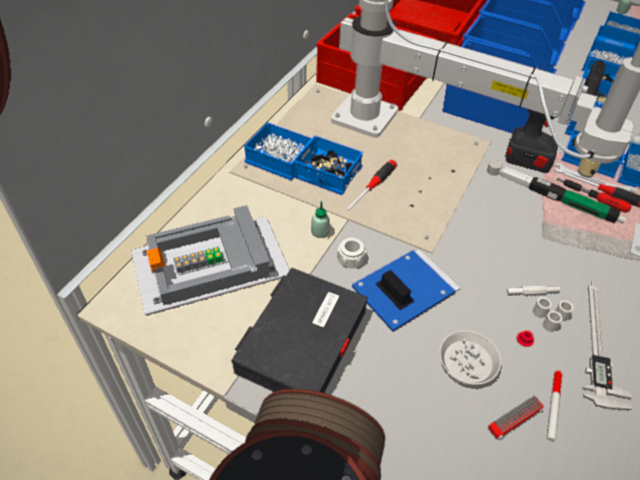

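The top view shows the housing around (245,218) with its catch at (193,218). The cover is around (397,288) with its tongue to the right, grip block at (387,291). The nut (364,242) and oil bottle (346,204) stand between them. Next is an enlarged crop.

```bash
python3 - <<'E'
import cv2
a=cv2.imread('pics/top0.png');cv2.imwrite('pics/topA.png',cv2.resize(a[165:275,175:315],None,fx=5.5,fy=5.4545,interpolation=cv2.INTER_CUBIC)[:600])
cv2.imwrite('pics/topB.png',cv2.resize(a[240:330,345:450],None,fx=6,fy=6,interpolation=cv2.INTER_CUBIC))
E
```

```text
(no output)
```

View pics/topA.png

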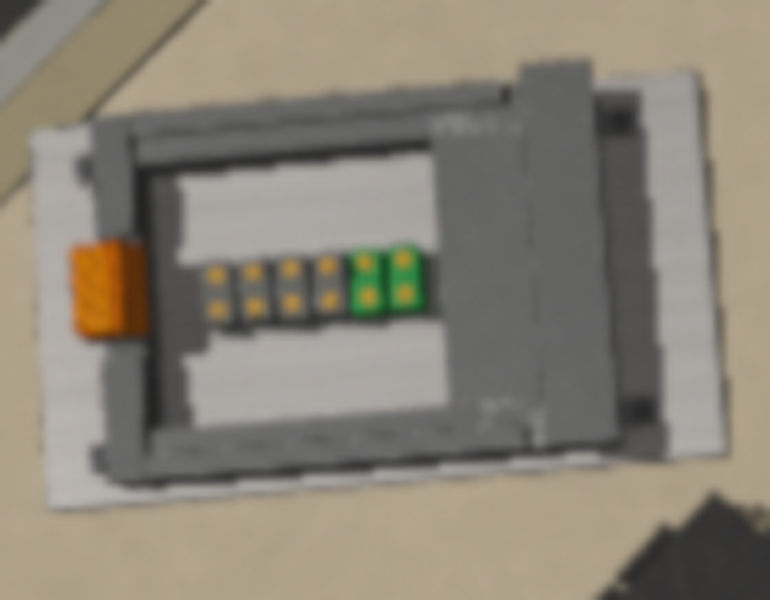

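View pics/topB.png

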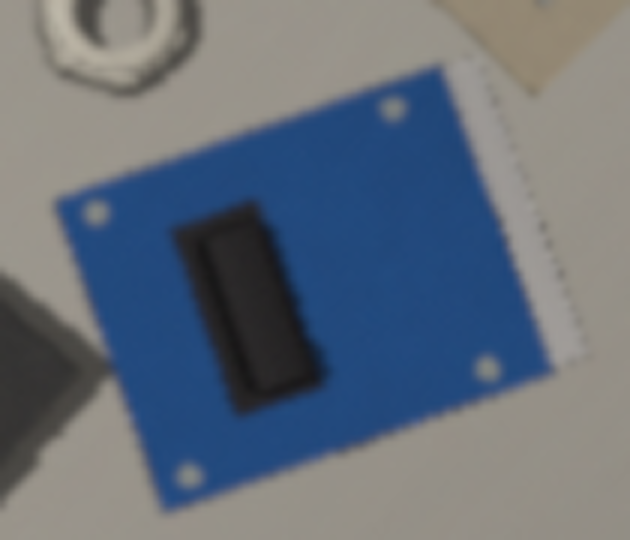

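Crop A (5.5x): plate corners at (30,132), (700,72), (728,455), (48,508); lip's front edge from (522,65) to (538,445), tail wall's inner top edge about (133,125)–(150,478). Crop B (6x): board corners at (55,200), (443,67), (553,373), (165,513); tongue tip from (478,58) to (585,355).

```bash
cat > h.py <<'E'
import numpy as np, cv2
from rig import arm
from scipy.spatial.transform import Rotation as R
def ray(n,px,E=None):
    m=arm.camera_model(n);f=240/np.tan(np.radians(m['fovy']/2))
    K=np.array([[f,0,m['cx']],[0,f,m['cy']],[0,0,1]])
    u=cv2.undistortPoints(np.array(px,float).reshape(-1,1,2),K,np.array(m['D'])).reshape(-1,2)
    E=m['extrinsics'] if E is None else E
    return E[:3,3],np.c_[u[:,0],-u[:,1],-np.ones(len(u))]@E[:3,:3].T
def onz(n,px,z,E=None):
    c,d=ray(n,px,E);return c+d*((np.array(z)-c[2])/d[:,2])[:,None]
def fit(P,M):  # P world xy, M model xy -> pos, yaw
    P=P[:,:2];M=np.array(M,float);a=P-P.mean(0);b=M-M.mean(0)
    t=np.arctan2((b[:,0]*a[:,1]-b[:,1]*a[:,0]).sum(),(a*b).sum());Q=np.array([[np.cos(t),-np.sin(t)],[np.sin(t),np.cos(t)]])
    p=P.mean(0)-Q@M.mean(0);return p,t,P-(M@Q.T+p),Q
E
python3 - <<'E'
from h import *
np.set_printoptions(precision=1,suppress=True)
A=lambda l:[(175+x/5.5-.4,165+y/5.4545-.4) for x,y in l]
B=lambda l:[(345+x/6-.4,240+y/6-.4) for x,y in l]
P=onz('top',A([(30,132),(700,72),(728,455),(48,508)]),8)
p,t,r,Q=fit(P,[(-138,80),(138,80),(138,-80),(-138,-80)]);print('housing',p,np.degrees(t),r.round(1).tolist())
for nm,l,z in(('lip front',[(522,65),(538,445)],56),('lip back',[(592,60),(617,445)],56),('tailwall inner',[(133,125),(150,478)],42),('sill edge',[(433,155),(450,400)],36),('catch tip',[(145,245),(150,335)],55)):
    print(nm,(onz('top',A(l),z)[:,:2]-p)@Q)
P=onz('top',B([(55,200),(443,67),(553,373),(165,513),(478,58),(585,355)]),[10]*4+[5]*2)
p,t,r,Q=fit(P,[(-83,60),(68,60),(68,-60),(-83,-60),(83,58),(83,-58)]);print('cover',p,np.degrees(t),r.round(1).tolist())
print('grip',p+Q@[-30,0])
for nm,px,z in(('nut',(364,243),36),('oil',(345,203),89),('tip case',(360,300),50),('case',(307,259),50),('case',(242,322),50),('case',(293,376),50)):print(nm,onz('top',[px],z))
s=onz('side',[(355,289),(425,251),(395,331)],10);print(s)
E
```

```text
housing [591.    2.8] -86.29494602565428 [[-1.7, 0.2], [-0.7, -0.4], [0.7, 0.5], [1.7, -0.3]]
lip front [[ 71.1  75.5]
 [ 67.2 -74.5]]
lip back [[ 98.4  75.1]
 [ 97.3 -77. ]]
tailwall inner [[-86.3  68.6]
 [-86.3 -73.4]]
sill edge [[ 31.4  47.2]
 [ 31.9 -51.6]]
catch tip [[-80.4  16.7]
 [-80.1 -19.1]]
cover [ 433.2 -337.3] -72.00482322141134 [[-0.4, -0.8], [-1.2, -0.5], [0.9, 0.7], [0.6, -0.7], [-0.4, 0.3], [0.5, 1.1]]
grip [ 423.9 -308.8]
nut [[ 526.5 -262.6   36. ]]
oil [[ 603.5 -221.7   89. ]]
tip case [[ 405.8 -250.    50. ]]
case [[ 493.3 -140.9   50. ]]
case [[364.1  -3.8  50. ]]
case [[ 252.3 -108.7   50. ]]
[[ 450.  -243.1   10. ]
 [ 500.3 -405.8   10. ]
 [ 345.  -280.5   10. ]]
```

```bash
cat >> h.py <<'E'
def tool(yaw_y,tilt=0):
    """tool pointing down, y heading yaw_y deg; tilt deg about tool x"""
    a=np.radians(yaw_y);y=np.array([np.cos(a),np.sin(a),0]);z=np.array([0,0,-1.]);x=np.cross(y,z)
    return R.from_matrix(np.c_[x,y,z])*R.from_euler('x',tilt,degrees=True)
def rows(p1,r1,n,g,p0=None,r0=None,dec=2):
    s=arm.read_state();p=np.array(s['ee_pos'] if p0 is None else p0,float);r=R.from_quat(s['eef_rot']) if r0 is None else r0
    out=[]
    for k in range(n,0,-1):
        d=r.inv().apply((np.array(p1)-p)/k)/25;w=(r.inv()*r1).as_rotvec(degrees=True)/k/6
        v=np.round(np.r_[d,w],dec)
        out.append(v.tolist()+[g]);p=p+r.apply(v[:3]*25);r=r*R.from_rotvec(v[3:]*6,degrees=True)
    q=np.abs(np.array(out)[:,:6]).max();print('max',q)
    for i in range(0,n,8):print(out[i:i+8])
    return p,r
E
python3 - <<'E'
from h import *
rows([424,-309,130],tool(108),32,.45)
E
```

```text
max 1.02
[[-0.64, -0.79, 0.13, -0.0, -0.0, -0.22, 0.45], [-0.62, -0.8, 0.13, -0.0, -0.0, -0.22, 0.45], [-0.61, -0.82, 0.13, -0.0, -0.0, -0.22, 0.45], [-0.59, -0.83, 0.13, -0.0, -0.0, -0.22, 0.45], [-0.57, -0.85, 0.13, -0.0, -0.0, -0.22, 0.45], [-0.55, -0.86, 0.13, -0.0, -0.0, -0.22, 0.45], [-0.53, -0.87, 0.13, -0.0, -0.0, -0.22, 0.45], [-0.51, -0.88, 0.13, -0.0, -0.0, -0.22, 0.45]]
[[-0.49, -0.89, 0.13, -0.0, -0.0, -0.22, 0.45], [-0.46, -0.91, 0.13, -0.0, -0.0, -0.22, 0.45], [-0.44, -0.92, 0.13, -0.0, -0.0, -0.22, 0.45], [-0.42, -0.93, 0.13, -0.0, -0.0, -0.22, 0.45], [-0.4, -0.93, 0.12, -0.0, -0.0, -0.22, 0.45], [-0.38, -0.94, 0.13, -0.0, -0.0, -0.22, 0.45], [-0.36, -0.95, 0.12, -0.0, -0.0, -0.22, 0.45], [-0.34, -0.96, 0.13, -0.0, -0.0, -0.22, 0.45]]
[[-0.31, -0.97, 0.12, -0.0, -0.0, -0.22, 0.45], [-0.29, -0.98, 0.13, -0.0, -0.0, -0.22, 0.45], [-0.27, -0.98, 0.12, -0.0, -0.0, -0.22, 0.45], [-0.25, -0.99, 0.13, -0.0, -0.0, -0.22, 0.45], [-0.22, -0.99, 0.12, -0.0, -0.0, -0.22, 0.45], [-0.2, -1.0, 0.13, -0.0, -0.0, -0.22, 0.45], [-0.18, -1.0, 0.12, -0.0, -0.0, -0.22, 0.45], [-0.15, -1.01, 0.13, -0.0, -0.0, -0.22, 0.45]]
[[-0.13, -1.01, 0.12, -0.0, -0.0, -0.22, 0.45], [-0.11, -1.01, 0.13, -0.0, -0.0, -0.22, 0.45], [-0.09, -1.01, 0.12, -0.0, -0.0, -0.22, 0.45], [-0.06, -1.02, 0.13, -0.0, -0.0, -0.22, 0.45], [-0.04, -1.02, 0.12, -0.0, -0.0, -0.22, 0.45], [-0.01, -1.01, 0.13, -0.0, -0.0, -0.22, 0.45], [0.01, -1.02, 0.12, -0.0, -0.0, -0.22, 0.45], [0.03, -1.01, 0.13, -0.01, -0.01, -0.23, 0.45]]
```

>>> {"method": "step_arm", "body": {
  "series": [
    [-0.64,-0.8,0.1,0,0,-0.22,0.45],
    [-0.62,-0.8,0.1,0,0,-0.22,0.45],
    [-0.6,-0.82,0.1,0,0,-0.22,0.45],
    [-0.6,-0.83,0.1,0,0,-0.22,0.45],
    [-0.57,-0.85,0.1,0,0,-0.22,0.45],
    [-0.55,-0.86,0.1,0,0,-0.22,0.45],
    [-0.53,-0.87,0.1,0,0,-0.22,0.45],
    [-0.5,-0.88,0.1,0,0,-0.22,0.45]
  ]
}}

```text
time_s: 1.1
ee_pos: [268.0, 280.6, 211.0]
eef_rot: [0.119, 0.993, -0.0, -0.0]
wrist_force: [1.1, -0.5, -0.1]
width: 46.8
gripper_force: 0.0
```

>>> {"method": "step_arm", "body": {
  "series": [
    [-0.5,-0.9,0.1,0,0,-0.22,0.45],
    [-0.46,-0.9,0.1,0,0,-0.22,0.45],
    [-0.44,-0.92,0.1,0,0,-0.22,0.45],
    [-0.42,-0.93,0.1,0,0,-0.22,0.45],
    [-0.4,-0.93,0.1,0,0,-0.22,0.45],
    [-0.38,-0.94,0.1,0,0,-0.22,0.45],
    [-0.36,-0.95,0.1,0,0,-0.22,0.45],
    [-0.34,-0.96,0.1,0,0,-0.22,0.45]
  ]
}}

```text
time_s: 2.1
ee_pos: [320.1, 84.0, 191.1]
eef_rot: [0.027, 1.0, 0.0, -0.0]
wrist_force: [0.9, 0.3, -0.3]
width: 47.3
gripper_force: 0.0
```

>>> {"method": "step_arm", "body": {
  "series": [
    [-0.3,-0.97,0.1,0,0,-0.22,0.45],
    [-0.3,-0.98,0.1,0,0,-0.22,0.45],
    [-0.27,-0.98,0.1,0,0,-0.22,0.45],
    [-0.25,-1,0.1,0,0,-0.22,0.45],
    [-0.22,-1,0.1,0,0,-0.22,0.45],
    [-0.2,-1,0.1,0,0,-0.22,0.45],
    [-0.18,-1,0.1,0,0,-0.22,0.45],
    [-0.15,-1,0.1,0,0,-0.22,0.45]
  ]
}}

```text
time_s: 3.1
ee_pos: [372.0, -113.2, 171.1]
eef_rot: [-0.065, 0.998, 0.0, -0.0]
wrist_force: [-0.1, 0.1, 0.1]
width: 46.8
gripper_force: 0.0
```

>>> {"method": "step_arm", "body": {
  "series": [
    [-0.13,-1,0.1,0,0,-0.22,0.45],
    [-0.1,-1,0.1,0,0,-0.22,0.45],
    [-0.1,-1,0.1,0,0,-0.22,0.45],
    [-0.06,-1,0.1,0,0,-0.22,0.45],
    [-0.04,-1,0.1,0,0,-0.22,0.45],
    [0,-1,0.1,0,0,-0.22,0.45],
    [0,-1,0.1,0,0,-0.22,0.45],
    [0.03,-1,0.1,0,0,-0.22,0.45]
  ]
}}

```text
time_s: 4.1
ee_pos: [423.4, -306.9, 150.9]
eef_rot: [-0.156, 0.988, 0.0, -0.0]
wrist_force: [-0.7, -0.4, 0.3]
width: 46.9
gripper_force: 0.0
```

```bash
python3 - <<'E'
from h import *
s=arm.read_state();print(s['time_s'],s['ee_pos'],s['width'])
im=arm.capture('wrist');cv2.imwrite('pics/w1.png',im)
m=arm.camera_model('wrist')
rows([424,-309,60],tool(108),5,.45)
E
```

```text
4.1 [ 423.43676663 -306.89891748  150.90204577] 46.93365805009988
max 0.73
[[0.0, 0.01, 0.73, -0.0, -0.0, 0.0, 0.45], [0.0, 0.01, 0.72, -0.0, -0.0, 0.0, 0.45], [0.0, 0.01, 0.73, -0.01, -0.0, 0.0, 0.45], [0.0, 0.0, 0.72, -0.0, -0.0, 0.0, 0.45], [0.0, 0.01, 0.73, -0.01, -0.0, 0.0, 0.45]]
```

View pics/w1.png

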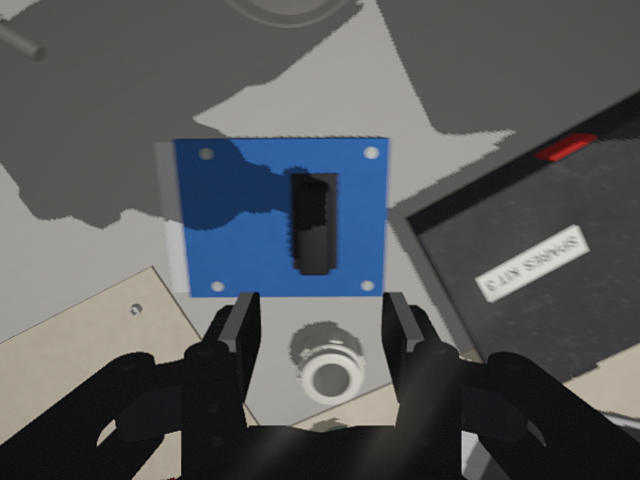

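The wrist view shows the cover square to the gripper: board corners at about (175,139), (388,138), (384,297), (190,297), block around (314,222), case corner to the right at (407,217).

```bash
python3 - <<'E'
from h import *
np.set_printoptions(precision=1,suppress=True)
s=arm.read_state();T=np.eye(4);T[:3,:3]=R.from_quat(s['eef_rot']).as_matrix();T[:3,3]=s['ee_pos']
E=T@arm.camera_model('wrist')['tool_from_camera']
P=onz('wrist',[(175,139),(388,138),(384,297),(190,297)],10,E)
p,t,r,Q=fit(P,[(68,-60),(-83,-60),(-83,60),(68,60)]);print(p,np.degrees(t),r);g=p+Q@[-30,0];print(g)
print(onz('wrist',[(407,217)],50,E))
E
```

```text
[ 434.8 -341.5] -71.70211716847413 [[-0.5  1.3]
 [ 0.5 -1.7]
 [ 0.2  0.4]
 [-0.2 -0. ]]
[ 425.4 -313. ]
[[ 394.1 -261.4   50. ]]
```

>>> {"method": "step_arm", "body": {
  "series": [
    [0,-0.17,1,0,0,0,0.45],
    [0,0,1,0,0,0,0.45],
    [0,0,1,0,0,0,0.45],
    [0,0,1,0,0,0,0.45],
    [0,0,0.8,0,0,0,0.45],
    [0,0,0.6,0,0,0,0.45]
  ]
}}

```text
time_s: 4.9
ee_pos: [424.4, -309.8, 15.3]
eef_rot: [-0.156, 0.988, 0.0, -0.0]
wrist_force: [0.4, -0.7, 0.8]
width: 46.9
gripper_force: 0.0
```

>>> {"method": "step_arm", "body": {
  "series": [
    [0,0,0,0,0,0,0.6],
    [0,0,0,0,0,0,0.7],
    [0,0,0,0,0,0,1],
    [0,0,0,0,0,0,1],
    [0,0,0,0,0,0,1]
  ]
}}

```text
time_s: 5.52
ee_pos: [425.3, -310.7, 17.2]
eef_rot: [-0.156, 0.988, -0.001, 0.0]
wrist_force: [-0.8, 0.5, 7.0]
width: 20.8
gripper_force: 59.8
```

```bash
cat >> h.py <<'E'
H=np.array([591.,2.8]);YH=-86.3;TIP=np.array([0,-113,17.2])
def hw(x,y,z):
    a=np.radians(YH);return np.array([H[0]+np.cos(a)*x-np.sin(a)*y,H[1]+np.sin(a)*x+np.cos(a)*y,z])
def pose(tip,tilt): # tip in housing coords
    r=tool(YH+180,-tilt);return hw(*tip)-r.apply(TIP),r
def tipnow(s=None):
    s=s or arm.read_state();r=R.from_quat(s['eef_rot']);w=np.array(s['ee_pos'])+r.apply(TIP)-np.r_[H,0]
    a=np.radians(-YH);y=r.as_matrix()[:,1]
    return np.array([np.cos(a)*w[0]-np.sin(a)*w[1],np.sin(a)*w[0]+np.cos(a)*w[1],w[2]]).round(1),np.degrees(np.arcsin(y[2])).round(2),(np.degrees(np.arctan2(y[1],y[0]))-YH-180).round(2)
E
python3 - <<'E'
from h import *
p,r=rows([424,-318,200],tool(108),8,1)
a,b=pose((54,0,130),14);print(a)
p,r=rows(a,b,16,1,p,r)
E
```

```text
max 0.92
[[0.02, -0.03, -0.91, -0.0, 0.0, -0.0, 1], [0.02, -0.03, -0.91, -0.0, 0.0, -0.0, 1], [0.02, -0.04, -0.92, -0.0, 0.0, -0.0, 1], [0.01, -0.03, -0.91, -0.0, 0.0, -0.0, 1], [0.02, -0.04, -0.92, -0.0, 0.0, -0.0, 1], [0.01, -0.03, -0.91, -0.0, 0.0, -0.0, 1], [0.02, -0.04, -0.92, -0.01, 0.0, -0.0, 1], [0.01, -0.03, -0.91, -0.0, 0.01, -0.01, 1]]
[587.67772444  54.17505157 174.02626069]
max 0.86
[[-0.68, 0.76, 0.06, -0.15, -0.02, 0.15, 1], [-0.66, 0.77, 0.08, -0.14, -0.02, 0.15, 1], [-0.65, 0.78, 0.09, -0.15, -0.02, 0.15, 1], [-0.64, 0.78, 0.1, -0.14, -0.02, 0.15, 1], [-0.63, 0.79, 0.12, -0.15, -0.02, 0.15, 1], [-0.61, 0.8, 0.13, -0.14, -0.02, 0.15, 1], [-0.6, 0.81, 0.14, -0.15, -0.02, 0.15, 1], [-0.59, 0.82, 0.16, -0.14, -0.02, 0.15, 1]]
[[-0.58, 0.82, 0.17, -0.15, -0.02, 0.15, 1], [-0.56, 0.83, 0.19, -0.14, -0.02, 0.15, 1], [-0.55, 0.83, 0.2, -0.15, -0.02, 0.15, 1], [-0.54, 0.84, 0.21, -0.14, -0.01, 0.15, 1], [-0.52, 0.85, 0.23, -0.15, -0.02, 0.14, 1], [-0.51, 0.85, 0.24, -0.14, -0.01, 0.15, 1], [-0.49, 0.85, 0.25, -0.15, -0.02, 0.14, 1], [-0.48, 0.86, 0.27, -0.14, -0.01, 0.15, 1]]
```

>>> {"method": "step_arm", "body": {
  "series": [
    [0,0,-0.4,0,0,0,1],
    [0,-0.05,-0.9,0,0,0,1],
    [0,-0.05,-1,0,0,0,1],
    [0,-0.05,-1,0,0,0,1],
    [0,-0.05,-1,0,0,0,1],
    [0,-0.05,-1,0,0,0,1],
    [0,0,-1,0,0,0,1],
    [0,0,-1,0,0,0,1]
  ]
}}

```text
time_s: 6.52
ee_pos: [426.5, -316.0, 200.1]
eef_rot: [-0.156, 0.988, 0.0, 0.0]
wrist_force: [-0.3, -0.4, -2.8]
width: 20.8
gripper_force: 58.8
```

>>> {"method": "step_arm", "body": {
  "series": [
    [-0.68,0.76,0.06,-0.15,-0.02,0.15,1],
    [-0.66,0.77,0.08,-0.15,-0.02,0.15,1],
    [-0.65,0.78,0.1,-0.15,-0.02,0.15,1],
    [-0.64,0.78,0.1,-0.15,-0.02,0.15,1],
    [-0.63,0.79,0.12,-0.15,-0.02,0.15,1],
    [-0.6,0.8,0.13,-0.15,-0.02,0.15,1],
    [-0.6,0.8,0.14,-0.15,-0.02,0.15,1],
    [-0.6,0.82,0.16,-0.15,-0.02,0.15,1]
  ]
}}

```text
time_s: 7.52
ee_pos: [508.7, -129.7, 186.5]
eef_rot: [-0.093, 0.994, 0.063, -0.002]
wrist_force: [0.5, -0.1, -1.8]
width: 21.0
gripper_force: 58.9
```

```bash
python3 - <<'E'
from h import *
print(tipnow())
a,b=pose((54,0,130),14);rows(a,b,8,1)
E
```

```text
(array([236. , -77. , 155.2]), np.float64(7.26), np.float64(7.05))
max 0.85
[[-0.56, 0.82, 0.17, -0.14, -0.02, 0.14, 1], [-0.54, 0.82, 0.19, -0.14, -0.02, 0.15, 1], [-0.53, 0.83, 0.2, -0.14, -0.02, 0.15, 1], [-0.52, 0.83, 0.21, -0.14, -0.01, 0.14, 1], [-0.51, 0.83, 0.22, -0.14, -0.02, 0.15, 1], [-0.49, 0.84, 0.24, -0.14, -0.01, 0.14, 1], [-0.48, 0.84, 0.25, -0.14, -0.02, 0.15, 1], [-0.47, 0.85, 0.26, -0.14, -0.01, 0.14, 1]]
```

>>> {"method": "step_arm", "body": {
  "series": [
    [-0.56,0.82,0.17,-0.14,-0.02,0.15,1],
    [-0.54,0.82,0.19,-0.14,-0.02,0.15,1],
    [-0.53,0.83,0.2,-0.14,-0.02,0.15,1],
    [-0.52,0.83,0.2,-0.14,-0.01,0.15,1],
    [-0.5,0.83,0.22,-0.14,-0.02,0.15,1],
    [-0.5,0.84,0.24,-0.14,-0.01,0.14,1],
    [-0.48,0.84,0.25,-0.14,-0.02,0.14,1],
    [-0.47,0.85,0.26,-0.14,-0.01,0.14,1]
  ]
}}

```text
time_s: 8.52
ee_pos: [587.8, 53.9, 174.2]
eef_rot: [-0.032, 0.992, 0.122, -0.004]
wrist_force: [0.2, -0.1, -2.6]
width: 21.1
gripper_force: 59.0
```

```bash
python3 - <<'E'
from h import *
print(tipnow())
a=arm.capture('top');b=arm.capture('wrist')
cv2.imwrite('pics/c1.png',np.vstack([cv2.resize(a[165:275,175:315],(509,400),interpolation=cv2.INTER_CUBIC)]))
A=cv2.resize(a[165:275,175:315],(420,330),interpolation=cv2.INTER_CUBIC);s=arm.capture('side');S=cv2.resize(s[180:330,120:300],(380,330),interpolation=cv2.INTER_CUBIC)
cv2.imwrite('pics/top1.png',a);cv2.imwrite('pics/side1.png',s);cv2.imwrite('pics/c2.png',np.hstack([A,S]))
a,b=pose((54,0,85),14);rows(a,b,3,1)
E
```

```text
(array([ 54.2,   0. , 130.1]), np.float64(14.01), np.float64(-0.05))
max 0.58
[[-0.0, -0.14, 0.58, -0.0, -0.0, 0.0, 1], [-0.0, -0.14, 0.58, -0.0, -0.0, 0.0, 1], [-0.01, -0.14, 0.58, -0.0, -0.01, 0.01, 1]]
```

View pics/c2.png

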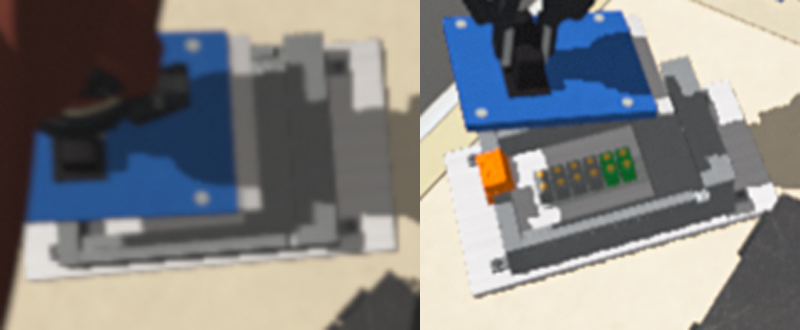

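The crop shows the cover held over the housing, tail up and square to it, with the tongue tip from about (247,37) to (261,208) at 3x in the left picture. I'll check its sideways position against the lip ends.

```bash
python3 - <<'E'
from h import *
np.set_printoptions(precision=1,suppress=True)
a=np.radians(YH);Q=np.array([[np.cos(a),-np.sin(a)],[np.sin(a),np.cos(a)]])
px=lambda l:[(175+x/3-.3,165+y/3-.3) for x,y in l]
print('tip',(onz('top',px([(247,37),(261,208)]),134.9)[:,:2]-H)@Q)
print('board front',(onz('top',px([(227,33),(238,213)]),143.5)[:,:2]-H)@Q)
print('lip',(onz('top',px([(283,35),(297,245),(322,33),(336,245)]),56)[:,:2]-H)@Q)
E
```

```text
tip [[ 54.5  55.3]
 [ 56.5 -58.4]]
board front [[ 42.8  56.8]
 [ 42.7 -61.6]]
lip [[ 70.   75.9]
 [ 69.8 -75.1]
 [ 97.9  75. ]
 [ 97.  -77.3]]
```

>>> {"method": "step_arm", "body": {
  "series": [
    [-0.06,-0.17,0.68,0,0,0,1],
    [0,-0.17,0.68,0,0,0,1],
    [0,-0.17,0.68,0,0,0,1],
    [0,-0.17,0.68,0,0,0,1],
    [0,-0.1,0.4,0,0,0,1],
    [0,-0.05,0.2,0,0,0,1]
  ]
}}

```text
time_s: 9.43
ee_pos: [589.0, 52.9, 88.0]
eef_rot: [-0.032, 0.992, 0.122, -0.004]
wrist_force: [-0.2, 0.2, -2.6]
width: 20.7
gripper_force: 59.1
```

```bash
python3 -c "
from h import *
print(tipnow(),arm.read_state()['wrist_force'])"
```

```text
(array([55.4,  1.1, 44. ]), np.float64(13.99), np.float64(-0.05)) [-0.16929679  0.20444622 -2.60839611]
```

>>> {"method": "step_arm", "body": {
  "series": [
    [0,-0.02,0.08,0,0,0,1],
    [0,-0.02,0.08,0,0,0,1],
    [0,-0.02,0.08,0,0,0,1],
    [0,0,0,0,0,0,1]
  ]
}}

```text
time_s: 9.93
ee_pos: [589.2, 53.3, 82.0]
eef_rot: [-0.032, 0.992, 0.122, -0.004]
wrist_force: [0.2, -0.2, -2.1]
width: 21.0
gripper_force: 59.1
```

>>> {"method": "step_arm", "body": {
  "series": [
    [0,-0.01,0.04,0,0,0,1],
    [0,-0.01,0.04,0,0,0,1],
    [0,0,0,0,0,0,1]
  ]
}}

```text
time_s: 10.3
ee_pos: [589.2, 53.3, 79.9]
eef_rot: [-0.032, 0.992, 0.122, -0.004]
wrist_force: [1.1, 0.1, -2.1]
width: 20.9
gripper_force: 59.1
```

>>> {"method": "step_arm", "body": {
  "series": [
    [0,-0.01,0.04,0,0,0,1],
    [0,-0.01,0.04,0,0,0,1],
    [0,0,0,0,0,0,1]
  ]
}}

```text
time_s: 10.68
ee_pos: [589.4, 53.6, 78.7]
eef_rot: [-0.032, 0.992, 0.122, -0.004]
wrist_force: [-2.1, 2.3, 7.9]
width: 21.1
gripper_force: 60.3
```

>>> {"method": "step_arm", "body": {
  "series": [
    [0,0.01,-0.04,0,0,0,1],
    [0,-0.08,-0.02,0,0,0,1],
    [0,-0.12,-0.03,0,0,0,1],
    [0,-0.12,-0.03,0,0,0,1],
    [0,0,0,0,0,0,1]
  ]
}}

```text
time_s: 11.3
ee_pos: [590.0, 44.7, 79.1]
eef_rot: [-0.032, 0.992, 0.122, -0.004]
wrist_force: [0.8, 3.4, 3.3]
width: 20.9
gripper_force: 59.8
```

```bash
python3 -c "
from h import *
print(tipnow(),arm.read_state()['wrist_force'])"
```

```text
(array([63.6,  1.7, 35.1]), np.float64(13.99), np.float64(-0.03)) [0.82022494 3.37982223 3.26555229]
```

>>> {"method": "step_arm", "body": {
  "series": [
    [0,0.01,-0.03,0,0,0,1],
    [0,-0.08,-0.02,0,0,0,1],
    [0,-0.08,-0.02,0,0,0,1],
    [0,0,0,0,0,0,1]
  ]
}}

```text
time_s: 11.8
ee_pos: [589.8, 40.6, 79.4]
eef_rot: [-0.032, 0.992, 0.122, -0.004]
wrist_force: [0.2, -0.1, -1.7]
width: 20.8
gripper_force: 59.1
```

>>> {"method": "step_arm", "body": {
  "series": [
    [0,-0.08,-0.02,0,0,0,1],
    [0,-0.08,-0.02,0,0,0,1],
    [0,0,0,0,0,0,1]
  ]
}}

```text
time_s: 12.18
ee_pos: [590.2, 36.6, 79.6]
eef_rot: [-0.032, 0.992, 0.122, -0.004]
wrist_force: [-0.1, 0.8, -2.5]
width: 21.0
gripper_force: 59.0
```

>>> {"method": "step_arm", "body": {
  "series": [
    [0,-0.08,-0.02,0,0,0,1],
    [0,-0.08,-0.02,0,0,0,1],
    [0,0,0,0,0,0,1]
  ]
}}

```text
time_s: 12.55
ee_pos: [590.5, 32.6, 79.7]
eef_rot: [-0.032, 0.992, 0.122, -0.004]
wrist_force: [0.3, -0.6, -2.0]
width: 21.0
gripper_force: 59.0
```

>>> {"method": "step_arm", "body": {
  "series": [
    [0,-0.08,-0.02,0,0,0,1],
    [0,0,0,0,0,0,1]
  ]
}}

```text
time_s: 12.8
ee_pos: [590.7, 30.6, 79.8]
eef_rot: [-0.032, 0.992, 0.122, -0.004]
wrist_force: [-0.2, 0.3, -2.8]
width: 20.8
gripper_force: 59.0
```

>>> {"method": "step_arm", "body": {
  "series": [
    [0,-0.08,-0.02,0,0,0,1],
    [0,0,0,0,0,0,1]
  ]
}}

```text
time_s: 13.05
ee_pos: [590.7, 29.1, 79.8]
eef_rot: [-0.032, 0.992, 0.122, -0.004]
wrist_force: [0.5, 3.3, -0.7]
width: 20.9
gripper_force: 59.2
```

>>> {"method": "step_arm", "body": {
  "series": [
    [0,-0.06,-0.01,0,0,0,1],
    [0,0,0,0,0,0,1]
  ]
}}

```text
time_s: 13.3
ee_pos: [590.6, 28.9, 80.0]
eef_rot: [-0.032, 0.992, 0.124, -0.004]
wrist_force: [-1.1, 9.8, 1.4]
width: 21.3
gripper_force: 59.4
```

>>> {"method": "step_arm", "body": {
  "series": [
    [0,-0.06,-0.01,0,0,0,1],
    [0,0,0,0,0,0,1]
  ]
}}

```text
time_s: 13.55
ee_pos: [590.6, 28.7, 80.3]
eef_rot: [-0.033, 0.992, 0.125, -0.004]
wrist_force: [-1.1, 15.8, 5.3]
width: 20.9
gripper_force: 59.7
```

```bash
python3 - <<'E'
from h import *
print(tipnow())
c=np.array([0,-113,16.5]);w=2
print(((c-R.from_euler('x',w,degrees=True).apply(c))/25).round(3),w/6)
E
```

```text
(array([79.4,  1.4, 35.7]), np.float64(14.34), np.float64(0.07))
[0.    0.02  0.158] 0.3333333333333333
```

>>> {"method": "step_arm", "body": {
  "series": [
    [0,0.05,0.02,0,0,0,1],
    [0,0,0,0,0,0,1]
  ]
}}

```text
time_s: 13.8
ee_pos: [590.6, 29.0, 79.9]
eef_rot: [-0.032, 0.992, 0.124, -0.004]
wrist_force: [-2.5, 10.4, 4.3]
width: 20.7
gripper_force: 59.6
```

>>> {"method": "step_arm", "body": {
  "series": [
    [0,0.02,0,0,0,0,1],
    [0,0.02,0.08,0.17,0,0,1],
    [0,0.02,0.15,0.33,0,0,1],
    [0,0,0,0,0,0,1]
  ]
}}

```text
time_s: 14.3
ee_pos: [590.4, 30.9, 74.1]
eef_rot: [-0.033, 0.995, 0.096, -0.003]
wrist_force: [-0.5, 5.7, -0.1]
width: 20.8
gripper_force: 59.7
```

```bash
python3 -c "
from h import *
print(tipnow(),arm.read_state()['wrist_force'],arm.read_state()['wrist_torque'])"
```

```text
(array([79.5,  1.3, 35.6]), np.float64(11.06), np.float64(0.05)) [-0.49045792  5.69926322 -0.05506249] [1.12422025 0.18068    0.01254606]
```

>>> {"method": "step_arm", "body": {
  "series": [
    [0,0.02,0.16,0.33,0,0,1],
    [0,0.02,0.16,0.33,0,0,1],
    [0,0,0,0,0,0,1]
  ]
}}

```text
time_s: 14.68
ee_pos: [590.3, 33.0, 66.4]
eef_rot: [-0.033, 0.998, 0.062, -0.002]
wrist_force: [-1.7, 6.2, 0.1]
width: 20.8
gripper_force: 60.2
```

```bash
python3 -c "
from h import *
print(tipnow(),arm.read_state()['wrist_force'],arm.read_state()['wrist_torque'])"
```

```text
(array([79.8,  1.3, 35.4]), np.float64(7.1), np.float64(0.04)) [-1.68160516  6.2306794   0.08717673] [1.06132249 0.35444507 0.0499095 ]
```

>>> {"method": "step_arm", "body": {
  "series": [
    [0,0.01,0.08,0.17,0,0,1],
    [0,0.01,0.08,0.17,0,0,1],
    [0,0,0,0,0,0,1]
  ]
}}

```text
time_s: 15.05
ee_pos: [590.4, 33.8, 62.8]
eef_rot: [-0.032, 0.998, 0.045, -0.002]
wrist_force: [-2.4, 6.7, 2.0]
width: 21.0
gripper_force: 60.4
```

>>> {"method": "step_arm", "body": {
  "series": [
    [0,0.01,0.08,0.17,0,0,1],
    [0,0.01,0.08,0.17,0,0,1],
    [0,0,0,0,0,0,1]
  ]
}}

```text
time_s: 15.42
ee_pos: [590.2, 34.6, 58.6]
eef_rot: [-0.032, 0.999, 0.027, -0.001]
wrist_force: [-2.7, 6.8, -0.5]
width: 20.8
gripper_force: 60.2
```

```bash
python3 -c "
from h import *
print(tipnow(),arm.read_state()['wrist_force'],arm.read_state()['wrist_torque'])"
```

```text
(array([80.2,  1.3, 35.4]), np.float64(3.06), np.float64(0.02)) [-2.68820037  6.81145552 -0.46822939] [1.18509474 0.33664601 0.07873147]
```

>>> {"method": "step_arm", "body": {
  "series": [
    [0,0.01,0.08,0.17,0,0,1],
    [0,0.01,0.08,0.17,0,0,1],
    [0,0,0,0,0,0,1]
  ]
}}

```text
time_s: 15.8
ee_pos: [590.1, 35.1, 54.6]
eef_rot: [-0.032, 0.999, 0.009, -0.001]
wrist_force: [-1.8, 6.1, -0.3]
width: 21.0
gripper_force: 60.2
```

>>> {"method": "step_arm", "body": {
  "series": [
    [0,0.01,0.08,0.17,0,0,1],
    [0,0,0,0,0,0,1]
  ]
}}

```text
time_s: 16.05
ee_pos: [590.1, 35.4, 52.7]
eef_rot: [-0.032, 0.999, -0.0, -0.0]
wrist_force: [-1.7, 5.5, 1.6]
width: 20.8
gripper_force: 60.4
```

```bash
python3 -c "
from h import *
print(tipnow(),arm.read_state()['wrist_force'],arm.read_state()['wrist_torque'])"
```

```text
(array([80.4,  1.2, 35.5]), np.float64(-0.0), np.float64(0.01)) [-1.72034339  5.45155989  1.60668783] [1.18504814 0.4111213  0.00944218]
```

>>> {"method": "step_arm", "body": {
  "series": [
    [0,0,0.03,0.06,0,0,1],
    [0,0,0.03,0.06,0,0,1],
    [0,0,0,0,0,0,1]
  ]
}}

```text
time_s: 16.42
ee_pos: [590.2, 35.3, 52.7]
eef_rot: [-0.032, 0.999, -0.006, 0.0]
wrist_force: [-8.5, 4.5, 18.7]
width: 21.2
gripper_force: 63.0
```

```bash
python3 - <<'E'
from h import *
print(tipnow(),arm.read_state()['wrist_force'],arm.read_state()['wrist_torque'])
s=arm.capture('side');a=arm.capture('top')
cv2.imwrite('pics/c3.png',np.hstack([cv2.resize(s[180:330,120:300],(480,400),interpolation=cv2.INTER_CUBIC),cv2.resize(a[190:250,175:223],(320,400),interpolation=cv2.INTER_CUBIC)]))
E
```

```text
(array([80.7,  1.3, 36.9]), np.float64(-0.69), np.float64(-0.01)) [-8.47741096  4.5372705  18.65923626] [1.9146539  1.75386327 0.05203046]
```

View pics/c3.png

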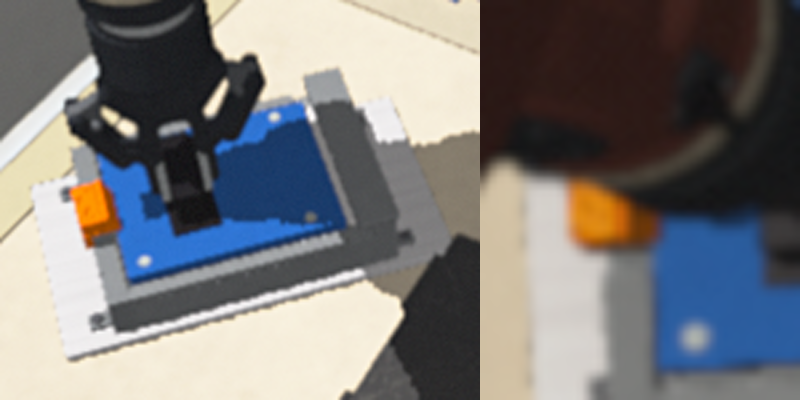

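The crop shows the cover flat, with the catch at about (95,210) over its tail edge. Next I release the load, open, and retreat straight up.

>>> {"method": "step_arm", "body": {
  "series": [
    [0,0.03,-0.05,-0.12,0,0,1],
    [0,0,0,0,0,0,1],
    [0,0,0,0,0,0,0.6],
    [0,0,0,0,0,0,0.45],
    [0,0,0,0,0,0,0.45]
  ]
}}

```text
time_s: 17.15
ee_pos: [590.5, 35.3, 52.2]
eef_rot: [-0.032, 0.999, -0.001, -0.0]
wrist_force: [0.1, 0.9, -0.8]
width: 47.0
gripper_force: 0.0
```

>>> {"method": "step_arm", "body": {
  "series": [
    [0,0,-0.3,0,0,0,0.45],
    [0,0,-0.6,0,0,0,0.45],
    [0,0,-1,0,0,0,0.45],
    [0,0,-1,0,0,0,0.45],
    [0.5,0,-1,0,0,0,0.45],
    [0.9,0,-1,0,0,0,0.45],
    [1,0,-1,0,0,0,0.45],
    [1,0,-1,0,0,0,0.45]
  ]
}}

```text
time_s: 18.15
ee_pos: [504.9, 30.4, 226.8]
eef_rot: [-0.032, 0.999, -0.001, 0.001]
wrist_force: [0.5, 0.2, 0.2]
width: 46.9
gripper_force: 0.0
```

```bash
python3 - <<'E'
from h import *
w=arm.capture('wrist')
s=arm.capture('side');a=arm.capture('top')
cv2.imwrite('pics/c4.png',np.hstack([cv2.resize(s[180:330,120:300],(400,333),interpolation=cv2.INTER_CUBIC),cv2.resize(w,(400,300))[:, :].copy() if 0 else cv2.resize(w,(400,333))]))
E
```

```text
(no output)
```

View pics/c4.png

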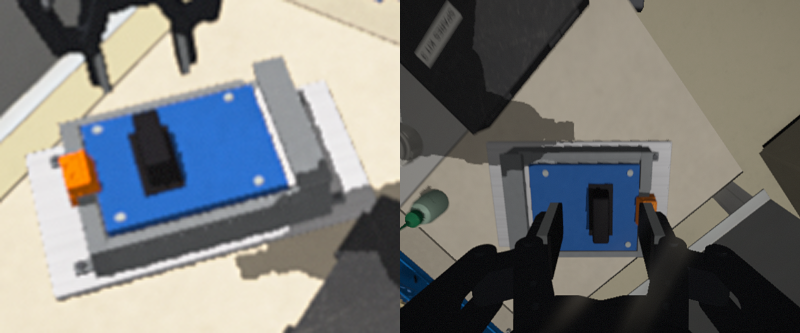

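```bash
python3 - <<'E'
from h import *
def box(i):
    h=cv2.cvtColor(i[220:290,130:185],cv2.COLOR_BGR2HSV);m=cv2.inRange(h,(8,180,120),(20,255,255));return cv2.boundingRect(m),(m>0).sum()
b=arm.capture('side');a=cv2.imread('pics/side0.png');print(box(a),box(b))
cv2.imwrite('pics/c5.png',np.hstack([cv2.resize(i[225:285,130:190],(400,400),interpolation=cv2.INTER_CUBIC) for i in(a,b)]))
E
```

```text
((17, 28, 32, 24), np.int64(241)) ((17, 28, 18, 24), np.int64(249))
```

View pics/c5.png

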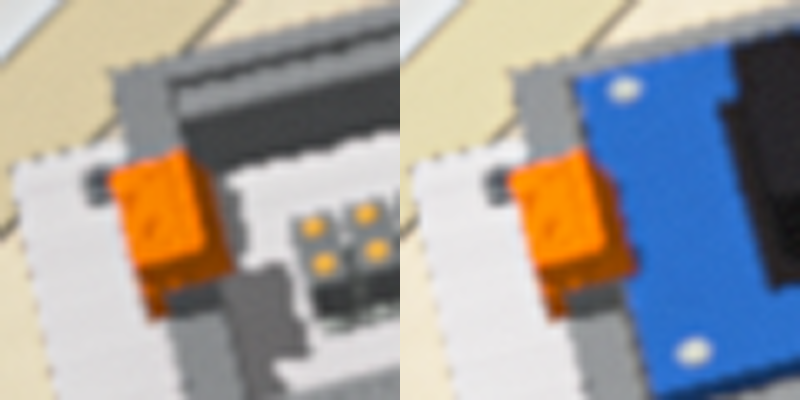

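The catch is at its rest position, the same as in the first picture, and overlaps the cover's tail edge. The cover lies flat, so I'm handing in.

```bash
python3 -c "
from rig import arm
print(arm.finish_job())"
```

```text
the job is handed in; nothing more can be done
None
```

The cover's tongue is home in the groove and the cover lies flat with the orange catch snapped over its tail; the job was handed in after about 18 s. The push home briefly reached about 16 N before I eased it to about 6 N, and a final seating check pressed down with about 19 N on the wrist reading, both above the 5 to 10 N you suggested.

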